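Wedge a spring clip off a spindle

TASK

Two white wedges lie on the worktop: take the wider one and slide it flat over the metal block, nose first and straight side to the spindle, between the spindle and the upright back of the spring clip, until the clip is pushed completely off the spindle along its channel. Then let go, leaving the wedge lying flat on the block. Do not lift the clip, and leave the thin wedge alone.

Things in the scene. Friction and masses are not known exactly. Their poses are not given: they have to be found in the camera images.
- block: Fixed aluminium block, x -82 to +47, y -62 to +62 mm; flat deck 22 mm above the worktop. Origin: spindle axis at worktop level, z up; -x side roughly faces the robot. A channel along x, 40 wide, 8 deep, runs from the -x edge to past the spindle. Steel spindle at the origin: head 20 mm diameter, from deck level to 42 mm above the worktop; 14 mm groove below it, which the clip grips.
- clip_mouth (a point): Loose dark steel U clip in the channel: midpoint between its arm tips, 3 mm over the channel floor; starts 7.5 mm to the block's +x of the spindle axis. Arms 6 high (below deck). Upright back 30 wide, 16 mm above deck, on the -x side; its inner bulge is 39.5 mm to -x of this point: a 22 mm gap to the spindle head, open along y. Pushed 15 mm to -x (about 5 N) the arms spread and let go.
- wedge_wide_grip (a point): Wide wedge, loose: 135 x 40, body 16 high, fin on top 16 thick (x), 34 long (y), to 60 mm. Point: in the fin, 40 mm above the underside. y points to the nose (roughly world +y), tip at y +110, tail at -25. Straight side at x +20; other side at x -20 up to y +30, then tapering to the 6 mm nose (x +14 to +20). Slid along the block's +y it needs about 5 to 12 N.
- wedge_thin_grip (a point): Thin wedge, loose, to be left alone: like the wide one but only 24 mm wide, too thin for this clip. Point: in its fin, 40 mm above the underside. The two wedges swap places between runs.

How it is judged:
By the outcome, as a careful person would: the job done as asked, in the order asked, and still so for the second after the job is handed in, with the robot touching nothing.
It also fails if it takes over 38 s, if anything falls off the work surface, if the arm or the gripper's body presses on something with over 40 N, if the wrist force passes 120 N, or if a joint passes its speed limit or range.

ROBOT

A 6-joint arm with a two-finger parallel gripper is mounted at the origin on a cart in front of the work surface, level with it; the furniture and walls round the work are solid. World frame = base frame: x ahead of the robot, y to its left, z up, the work surface at z = 0. Lengths are in m, angles in rad, forces in N, time in s.
With the tool pointing down it reaches from about 0.375 to 0.975 m from the base axis. Payload 3.8 kg.
Tool frame: the origin (TCP) lies on the centre line of the jaws, within the pads' length; the fingertips stand 8 mm ahead of it and the grasp point (between the pads) lies 11 mm behind it (finger_overhang is the distance from the TCP to the fingertips, in m); z points along the fingers, y is the direction in which the jaws open and shut (so a half turn about z gives the same grasp; the last joint's range is limited). The gripper opens to 88 mm and grips with 3 to 60 N. Pads are 18 mm wide; open, the fingers measure 123 mm over their backs; the gripper's body (75 mm by 187 mm) begins 45 mm behind the grasp point.
Start: joints at [1.145, 0.264, 1.604, -0, 1.274, -0.037], TCP at [0.256, 0.625, 0.247] pointing down, gripper open.
Joint ranges: [-2.63, 2.63], [-0.94, 2.18], [0.31, 2.57], [-1.31, 4.45], [0, 2.66], [-2.55, 2.55]. Speed limits (rad/s): [2.57, 2.57, 3.14, 3.14, 3.14, 3.14].

INTERFACE

Orientations are given as a rotation vector (axis times angle).
In Python, from bench import state, get_image, finish_job, finger_overhang gives the robot as it stands.
- The arm moves only by the tool carry_out, never from a script. Its argument "plan" is a list of rows, each a list of 2 entries, a list of its own where there are three numbers: the shift along the world's x, y, z scaled (see below), then the turn about the world's z scaled (see below). In form: [[[tx, ty, tz], spin], ...]. A call has 1 to 8 rows; each row shifts and turns the pose as measured when the row begins; what a row does not reach is not made up. The controller multiplies each number of a shift by 30 mm and each number of a turn by 5 degrees. A row lasts 1/12 s, in which the tool goes at most 41.7 mm and 7.16 degrees, less where a joint would pass 70% of its speed; a pose out of reach is approached as far as the arm can. A call with a number of a shift or a turn outside -1 to 1 is refused whole. A call with a gripper value outside its range is refused whole. "gripper" is the opening, from 0 (shut) to 1 (fully open), set as the call begins (left out, the last holds). The fingers move at their own pace and stop on an object; the grip force is fixed at half the most. Time passes only in rows, so rows that do not move let the fingers close. It gives the time, the measured TCP pose, the force and the opening at its end, in the units of the state.
- state(): the state, without advancing time (a new reading comes with each control period).
- get_image(name): name is "side" or "top"; returns a dict with "pixels" (384x512x3 uint8, blue, green, red), "fx", "fy", "cx", "cy" (pixels), "R" (3x3) and "t" (3): a world point X has camera coordinates R X + t. Camera axes: x right, y down, z forward; pixel columns grow to the right and rows downward; lengths in m; the calibration is good to about 2 mm. A picture is of the moment at which its call begins. There is no depth.
- finish_job(): hands the job in, once; it reports no verdict.
The state is a dict: "clock": time; "q": joint angles; "dq": joint speeds; "joint_torque": joint torques, N m; "position": TCP position; "orientation": TCP orientation; "force": force on the tool from outside, world axes, zero at the start; "ft_torque": the same for the moment, N m; "grip_width": finger opening in m.
Only numpy, scipy, OpenCV 4.12 (cv2) and the standard library are available. Lean on these libraries where they do the work, as an engineer would, in place of code of your own. Each camera call takes 0.05 s, during which the arm holds its last target.

## Working session

There is one attempt and no reset: what is moved stays moved. The work goes in short steps, Python scripts to look and compute and a tool call to move; the robot and the scene stay as the last step left them, time stands still between calls to the robot, and variables do not carry over. Pictures are saved under pics/ and viewed, and the job is handed in when it is done.

Besides the shell and the picture viewer there is one more tool, called as name([rows], argument=value, ...), one row to a line, values as JSON. carry_out: Moves the arm, as the interface text tells. Its arguments: {"type":"object","properties":{"plan":{"type":"array","items":{"type":"array"}},"gripper":{"type":"number"}},"required":["plan"]}

```bash
mkdir -p pics; cat > h.py <<'E'
import numpy as np,cv2
from bench import state,get_image
def grab(name,fn):
    d=get_image(name); cv2.imwrite('pics/'+fn,np.array(d['pixels'])); np.savez('pics/'+fn[:-4]+'.npz',**{k:np.array(v) for k,v in d.items()}); return d
def ray(d,u,v,z):
    R=np.array(d['R']);t=np.array(d['t']);c=-R.T@t
    w=R.T@np.array([(u-d['cx'])/d['fx'],(v-d['cy'])/d['fy'],1]); return c+w*(z-c[2])/w[2]
def proj(d,X):
    p=np.array(d['R'])@np.array(X)+np.array(d['t']); return d['fx']*p[0]/p[2]+d['cx'],d['fy']*p[1]/p[2]+d['cy']
E
python3 - <<'E'
from h import *
for n in('top','side'):
    d=grab(n,n+'1.png'); print(n,d['fx'],-np.array(d['R']).T@np.array(d['t']),np.round(d['R'],2).tolist())
s=state();print(s)
E
```

```text
top 401.01677178068746 [ 0.40106429 -0.01424391  0.9102238 ] [[0.02, -1.0, 0.0], [-0.99, -0.02, -0.14], [0.14, -0.0, -0.99]]
side 352.2495420277853 [0.3917619  0.64213825 0.59736355] [[-0.99, -0.16, -0.0], [-0.1, 0.64, -0.77], [0.12, -0.76, -0.64]]
{'clock': 0.1, 'q': array([ 1.14507914e+00,  2.64668747e-01,  1.60520951e+00, -4.25142428e-05,
        1.27371230e+00, -3.69172695e-02]), 'dq': array([-0.00234719, -0.00258013, -0.00106925, -0.00154938,  0.00046119,
       -0.00043198]), 'joint_torque': array([ 1.10408218e-03, -5.03623617e+01, -3.58070040e+01,  7.30521837e-02,
        2.32429738e-02,  6.15085263e-07]), 'position': array([0.25564728, 0.62404745, 0.24553369]), 'orientation': array([-6.06785679e-01, -3.08200858e+00,  3.06893573e-03]), 'force': array([-0.64108398, -0.48423497,  0.56148539]), 'ft_torque': array([-0.00623748,  0.05319252, -0.01175768]), 'grip_width': 0.08774163184565216}
```

View pics/top1.png

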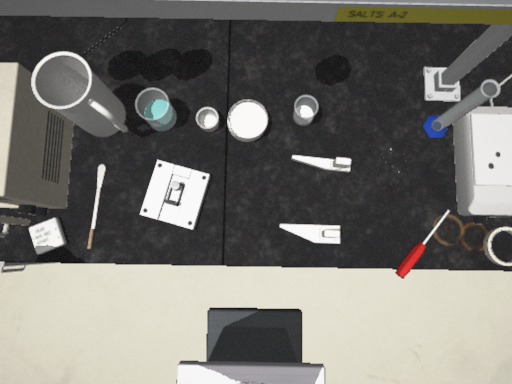

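View pics/side1.png

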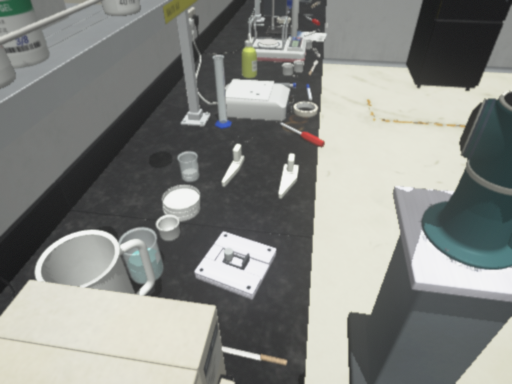

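The top view has the block at about (176,194). The wedges are at about (322,163), which looks thin, and (311,233), which looks wide, both with noses to the left (+y). I'll enlarge these areas to measure them.

```bash
python3 - <<'E'
import cv2,numpy as np
t=cv2.imread('pics/top1.png');s=cv2.imread('pics/side1.png')
a=cv2.resize(t[150:240,130:220],(540,540),interpolation=cv2.INTER_NEAREST); cv2.imwrite('pics/z1.png',a)
b=cv2.resize(t[145:255,270:365],(570,660),interpolation=cv2.INTER_NEAREST)[:600]; cv2.imwrite('pics/z2.png',b)
c=cv2.resize(s[225:305,185:285],(700,560),interpolation=cv2.INTER_NEAREST); cv2.imwrite('pics/z3.png',c)
from h import *
d=dict(np.load('pics/top1.npz'))
g=cv2.cvtColor(t,cv2.COLOR_BGR2GRAY)
for nm,(x0,x1,y0,y1) in dict(block=(130,220,150,240),up=(285,360,145,185),lo=(270,360,210,255)).items():
    m=np.zeros_like(g);m[y0:y1,x0:x1]=(g[y0:y1,x0:x1]>120)*255
    cs=cv2.findContours(m,cv2.RETR_EXTERNAL,cv2.CHAIN_APPROX_NONE)[0];c=max(cs,key=cv2.contourArea)
    ap=cv2.approxPolyDP(c,1.5,True)[:,0];print(nm,cv2.contourArea(c))
    for p in ap: print(p,np.round(ray(d,*p,.022 if nm=='block' else .016)[:2]*1000))
    print(cv2.minAreaRect(c), [np.round(ray(d,*p,.022 if nm=='block' else .016)[:2]*1000,1).tolist() for p in cv2.boxPoints(cv2.minAreaRect(c))])
E
```

```text
block 3174.5
[157 159] [596. 220.]
[139 214] [471. 253.]
[192 229] [440. 134.]
[209 174] [564. 101.]
((174.1697998046875, 193.90565490722656), (57.14198303222656, 58.790313720703125), 15.945395469665527) [[469.9, 253.7], [598.5, 225.1], [564.9, 99.7], [437.6, 130.6]]
up 532.5
[291 158] [605. -83.]
[325 169] [ 581. -161.]
[349 171] [ 578. -215.]
[351 160] [ 604. -220.]
[345 157] [ 610. -207.]
[330 159] [ 605. -172.]
[292 155] [613. -86.]
((320.73699951171875, 161.49862670898438), (59.879695892333984, 14.027761459350586), 6.009005546569824) [[588.4, -81.8], [621.0, -84.9], [609.0, -220.9], [576.6, -217.1]]
lo 825.0
[279 224] [455. -58.]
[280 227] [448. -60.]
[313 242] [ 416. -134.]
[340 242] [ 418. -193.]
[339 225] [ 455. -192.]
((309.4944763183594, 233.181640625), (61.517215728759766, 18.93070411682129), 1.7357045412063599) [[415.6, -57.2], [457.5, -58.0], [455.9, -195.0], [414.1, -193.4]]
```

View pics/z1.png

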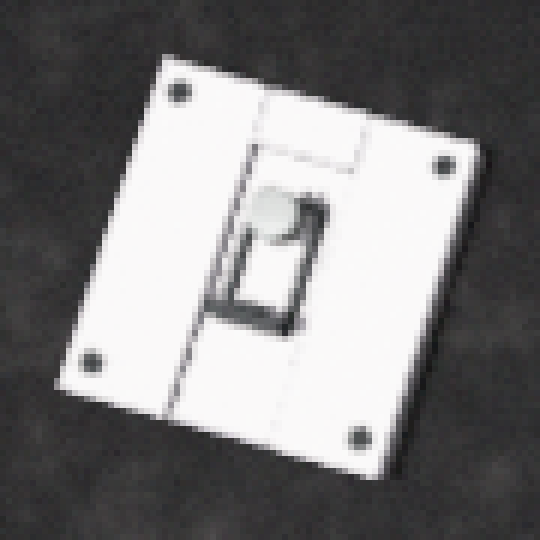

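View pics/z2.png

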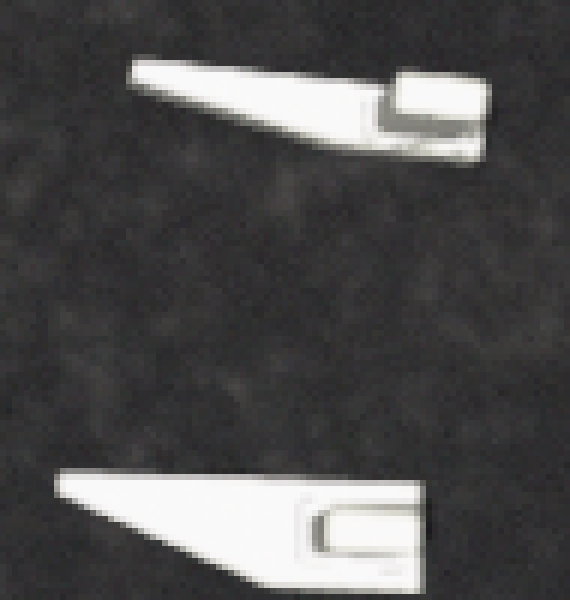

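View pics/z3.png

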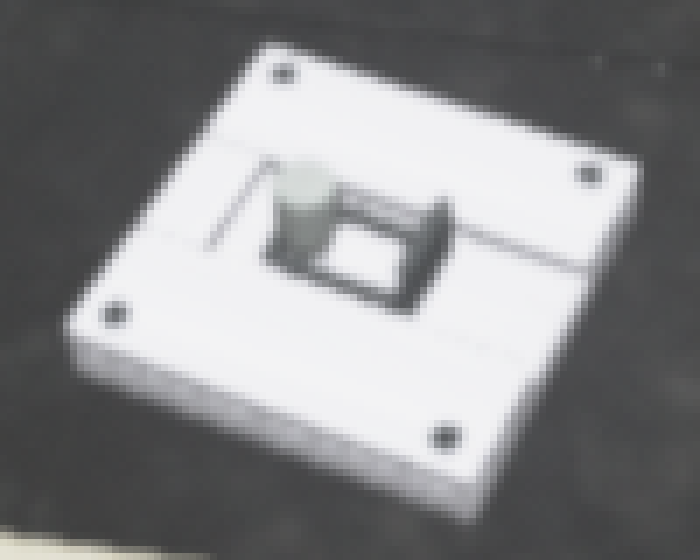

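Confirmed: the lower (near) wedge is the wide one, about 40 mm against 24 mm. Its straight side faces +x. The fin centre is at about (332,233), the spindle at about (175,185) and the clip back at about (172,203). Next I'll refine the poses with line fits.

```bash
python3 - <<'E'
from h import *
from scipy.spatial.transform import Rotation as Ro
for v in('top','side'):
    t=cv2.imread(f'pics/{v}1.png');d=dict(np.load(f'pics/{v}1.npz'));g=cv2.cvtColor(t,cv2.COLOR_BGR2GRAY)
    G=cv2.resize(g,None,fx=8,fy=8,interpolation=cv2.INTER_CUBIC)
    boxes=dict(block=(130,220,150,240),lo=(270,360,210,255)) if v=='top' else dict(block=(185,285,225,305))
    for nm,(x0,x1,y0,y1) in boxes.items():
        m=np.zeros_like(G);m[y0*8:y1*8,x0*8:x1*8]=(G[y0*8:y1*8,x0*8:x1*8]>(140 if v=='top' else 205))*255
        c=max(cv2.findContours(m,cv2.RETR_EXTERNAL,cv2.CHAIN_APPROX_NONE)[0],key=cv2.contourArea)
        z=.022 if nm=='block' else .016
        ap=cv2.approxPolyDP(c,14,True)[:,0]
        P=np.array([ray(d,(p[0]+.5)/8-.5,(p[1]+.5)/8-.5,z)[:2]*1000 for p in ap])
        print(v,nm,np.round(P,1).tolist())
        for i in range(len(P)):
            e=P[(i+1)%len(P)]-P[i]
            if np.hypot(*e)>20: print('  len %.1f ang %.1f'%(np.hypot(*e),np.degrees(np.arctan2(e[1],e[0]))))
        if nm=='block': print(' centre',P.mean(0))
d=dict(np.load('pics/top1.npz'));print('fin',ray(d,332,233,.06)); print('spindle',ray(d,130+272/6-.5,150+213/6-.5,.042))
d=dict(np.load('pics/side1.npz'));print('spindle side',ray(d,185+303/7-.5,225+183/7-.5,.042))
print(Ro.from_rotvec(state()['orientation']).as_matrix().round(3))
E
```

```text
top block [[596.0, 220.1], [470.5, 252.8], [439.9, 132.9], [564.1, 101.4]]
  len 129.6 ang 165.4
  len 123.7 ang -104.3
  len 128.1 ang -14.2
  len 122.9 ang 75.0
 centre [517.63114534 176.77940836]
top lo [[453.8, -57.8], [447.7, -59.2], [416.0, -134.1], [415.7, -193.1], [455.5, -190.9]]
  len 81.3 ang -113.0
  len 59.0 ang -90.3
  len 39.8 ang 3.1
  len 133.1 ang 90.7
side block [[562.0, 106.4], [592.0, 223.1], [469.7, 255.9], [449.1, 182.3], [487.8, 171.9], [494.5, 202.2], [502.6, 204.4], [543.5, 191.4], [546.2, 165.3], [533.4, 165.4], [527.2, 156.7], [502.7, 163.5], [494.3, 158.0], [486.3, 168.2], [449.6, 177.1], [439.9, 137.7]]
  len 120.6 ang 75.6
  len 126.5 ang 165.0
  len 76.4 ang -105.6
  len 40.0 ang -15.1
  len 31.0 ang 77.5
  len 42.8 ang -17.5
  len 26.3 ang -84.0
  len 25.3 ang 164.5
  len 37.8 ang 166.5
  len 40.6 ang -103.9
  len 126.1 ang -14.4
 centre [505.05780307 176.83906207]
fin [ 0.43526192 -0.16793197  0.06      ]
spindle [0.53411762 0.1724614  0.042     ]
spindle side [0.53361283 0.17588834 0.042     ]
[[-0.925  0.379 -0.001]
 [ 0.379  0.925 -0.002]
 [ 0.    -0.002 -1.   ]]
```

carry_out([
  [[0,-1,0],-0.6],
  [[0,-1,0],-0.6],
  [[0,-1,0],-0.6],
  [[0,-1,0],-0.6],
  [[0.1,-1,0],-0.6],
  [[0.1,-1,0],-0.6],
  [[0.2,-1,0],-0.6],
  [[0.2,-1,0],-0.6],
], gripper=1)

```text
clock: 0.77
position: [0.27, 0.3772, 0.2378]
orientation: [-1.25, -2.878, 0.015]
force: [1.4, -0.1, 0.3]
grip_width: 0.0881
```

carry_out([
  [[0.3,-1,0],-0.7],
  [[0.3,-1,0],-0.7],
  [[0.4,-1,0],-0.7],
  [[0.4,-1,0],-0.7],
  [[0.4,-1,0],-0.7],
  [[0.4,-1,0],-0.7],
  [[0.4,-1,0],-0.7],
  [[0.4,-1,0],-0.7],
])

```text
clock: 1.43
position: [0.357, 0.1239, 0.2346]
orientation: [-1.93, -2.469, 0.017]
force: [0.2, 0.3, 0.5]
grip_width: 0.0882
```

carry_out([
  [[0.3,-1,0],-0.4],
  [[0.3,-1,0],-0.4],
  [[0.3,-1,0],-0.4],
  [[0.3,-1,0],-0.4],
  [[0.3,-1,0],-0.4],
  [[0.3,-1,0],0],
  [[0.2,-1,0],0],
  [[0,0,0],0],
])

```text
clock: 2.1
position: [0.4167, -0.102, 0.233]
orientation: [-2.159, -2.273, 0.017]
force: [-0.3, -0.2, -0.3]
grip_width: 0.0883
```

```bash
cat >> h.py <<'E'
from scipy.spatial.transform import Rotation as Ro
def st():
    s=state();R=Ro.from_rotvec(s['orientation']).as_matrix();print('t',s['clock'],'pos',np.round(s['position']*1000,1),'yaw_y %.2f'%np.degrees(np.arctan2(R[1,1],R[0,1])),'zax',R[:,2].round(3),'F',s['force'].round(1),'M',s['ft_torque'].round(2),'w',round(s['grip_width']*1000,1));return s
E
python3 -c "from h import *;st()"
```

```text
t 2.1 pos [ 416.7 -102.   233. ] yaw_y 2.95 zax [-0.012 -0.003 -1.   ] F [-0.3 -0.2 -0.3] M [0.   0.04 0.01] w 88.3
```

carry_out([
  [[0.2,-0.7,-0.8],-0.2],
  [[0.2,-0.7,-0.9],-0.2],
  [[0.1,-0.6,-0.9],-0.1],
  [[0.1,-0.2,-0.9],0],
  [[0,0,-0.9],0],
  [[0,0,-0.6],0],
  [[0,0,0],0],
])

```text
clock: 2.68
position: [0.4354, -0.1707, 0.079]
orientation: [-2.22, -2.218, 0.01]
force: [-0.5, 0.3, -1.0]
grip_width: 0.0881
```

```bash
python3 -c "from h import *;st();grab('side','s2.png');grab('top','t2.png')"
```

```text
t 2.6833 pos [ 435.4 -170.7   79. ] yaw_y -0.06 zax [-0.007 -0.002 -1.   ] F [-0.5  0.3 -1. ] M [-0.04  0.09  0.02] w 88.1
```

View pics/s2.png

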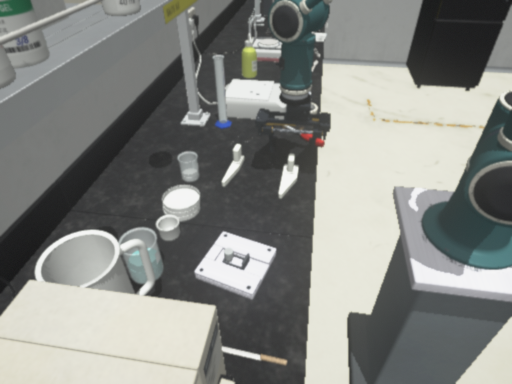

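The gripper appears to be beyond the wedge, around (293,120). I'll check that against the projected TCP.

```bash
python3 -c "
from h import *
d=dict(np.load('pics/s2.npz'));print(proj(d,[.4354,-.1707,.079]),proj(d,[.435,-.168,.06]),proj(d,[.534,.174,.042]))
for v in ((290,155),):print(ray(d,*v,.06))
t=dict(np.load('pics/t2.npz'));print(proj(t,[.4354,-.1707,.079]))
st()"
```

```text
(np.float64(290.9667483822587), np.float64(148.98926990604573)) (np.float64(290.6575530295779), np.float64(155.43292860981188)) (np.float64(227.80655841872996), np.float64(249.93112339016633))
[ 0.43696765 -0.16985605  0.06      ]
(np.float64(334.9990506067645), np.float64(232.6178760099105))
t 2.7833 pos [ 437.4 -171.4   82.1] yaw_y -0.02 zax [-0.003 -0.004 -1.   ] F [ 0.4  0.8 -0.1] M [-0.08  0.05 -0.02] w 88.0
```

View pics/t2.png

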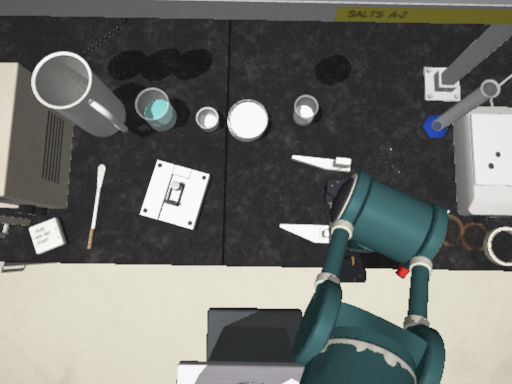

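```bash
python3 -c "
import cv2
s=cv2.imread('pics/s2.png');cv2.imwrite('pics/z4.png',cv2.resize(s[90:210,220:345],(625,600),interpolation=cv2.INTER_CUBIC))"
```

```text
(no output)
```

View pics/z4.png

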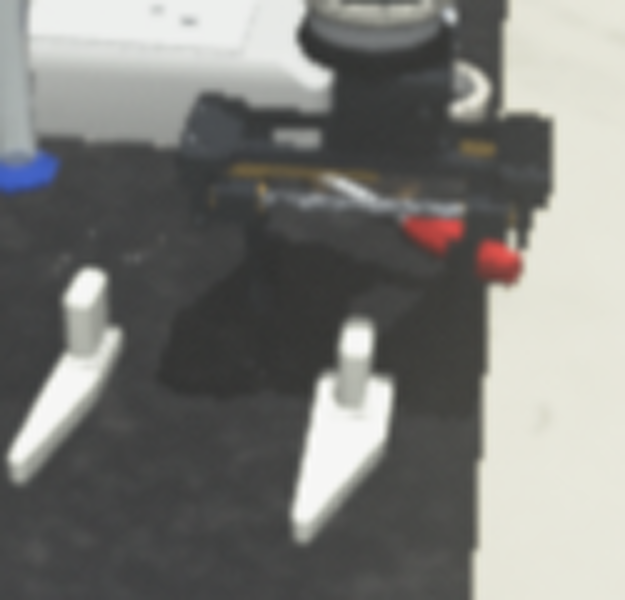

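The fingers are dark against dark. The right one hides part of the red screwdriver at about zoom (470,250), which fits the projected TCP. Now I'll descend and grip.

carry_out([
  [[0,0.1,-0.7],0.1],
  [[0,0,-0.6],0],
  [[0,0,-0.3],0],
  [[0,0,0],0],
])

```text
clock: 3.12
position: [0.4438, -0.1692, 0.0404]
orientation: [2.2, 2.224, 0.001]
force: [-0.6, -0.9, 0.5]
grip_width: 0.0884
```

```bash
python3 -c "from h import *;st()"
```

```text
t 3.1167 pos [ 443.8 -169.2   40.4] yaw_y 0.61 zax [ 0.01  -0.009 -1.   ] F [-0.6 -0.9  0.5] M [-0.04  0.07  0.01] w 88.4
```

carry_out([
  [[-0.25,0,-0.2],0],
  [[0,0,-0.05],0],
  [[0,0,0],0],
])

```text
clock: 3.37
position: [0.4385, -0.1698, 0.0361]
orientation: [2.195, 2.221, 0.005]
force: [-0.0, -0.1, 0.6]
grip_width: 0.0881
```

```bash
python3 -c "from h import *;st()"
```

```text
t 3.3667 pos [ 438.5 -169.8   36.1] yaw_y 0.68 zax [ 0.016 -0.011 -1.   ] F [-0.  -0.1  0.6] M [-0.02  0.03 -0.01] w 88.1
```

carry_out([
  [[-0.1,0.03,-0.12],0],
  [[0,0,0],0],
])

```text
clock: 3.53
position: [0.4361, -0.1694, 0.0338]
orientation: [2.194, 2.219, 0.006]
force: [-0.2, -0.0, -1.0]
grip_width: 0.0879
```

carry_out([
  [[0,0,0],0],
  [[0,0,0],0],
  [[0,0,0],0],
  [[0,0,0],0],
  [[0,0,0],0],
  [[0,0,0],0],
  [[0,0,0],0],
  [[0,0,0],0],
], gripper=0)

```text
clock: 4.2
position: [0.4371, -0.17, 0.035]
orientation: [2.193, 2.217, 0.007]
force: [-0.1, -0.2, -0.2]
grip_width: 0.037
```

```bash
python3 -c "from h import *;st()"
```

```text
t 4.2 pos [ 437.1 -170.    35. ] yaw_y 0.64 zax [ 0.02  -0.013 -1.   ] F [-0.1 -0.2 -0.2] M [-0.07  0.09 -0.02] w 37.0
```

carry_out([
  [[0,0,0],0],
  [[0,0,0],0],
  [[0,0,0],0],
  [[0,0,0],0],
  [[0,0,0],0],
  [[0,0,0],0],
])

```text
clock: 4.7
position: [0.4368, -0.1699, 0.035]
orientation: [2.193, 2.218, 0.006]
force: [-1.0, 0.2, 0.5]
grip_width: 0.0158
```

```bash
python3 -c "from h import *;st()"
```

```text
t 4.7 pos [ 436.8 -169.9   35. ] yaw_y 0.66 zax [ 0.019 -0.013 -1.   ] F [-1.   0.2  0.5] M [-0.04  0.13 -0.  ] w 15.8
```

carry_out([
  [[0,0,0.6],0],
  [[0,0.2,0.9],0],
  [[0.1,0.8,0.8],-0.4],
  [[0.2,1,0.2],-0.5],
  [[0.2,1,0],-0.5],
  [[0.2,1,0],-0.5],
  [[0.2,1,0],-0.5],
  [[0.2,0.9,0],-0.4],
])

```text
clock: 5.37
position: [0.4689, 0.0104, 0.1129]
orientation: [2.468, 1.907, 0.007]
force: [1.0, -0.3, -0.8]
grip_width: 0.0159
```

```bash
python3 -c "from h import *;st()"
```

```text
t 5.3667 pos [468.9  10.4 112.9] yaw_y -14.61 zax [ 0.018 -0.015 -1.   ] F [ 1.  -0.3 -0.8] M [-0.09  0.06 -0.04] w 15.9
```

carry_out([
  [[0,0.4,-0.4],0],
  [[0,0.2,-0.3],0],
  [[0,0,0],0],
  [[0,0,0],0],
])

```text
clock: 5.7
position: [0.4699, 0.0342, 0.0913]
orientation: [2.463, 1.914, 0.011]
force: [-0.3, -0.2, 0.0]
grip_width: 0.016
```

```bash
python3 - <<'E'
from h import *
st();grab('top','t3.png');grab('side','s3.png')
s=cv2.imread('pics/s3.png');t=cv2.imread('pics/t3.png')
cv2.imwrite('pics/z5.png',np.vstack([cv2.resize(s[190:300,190:310],(600,300)) ,cv2.resize(t[150:250,130:330],(600,300))]))
cv2.imwrite('pics/z5.png',cv2.resize(t[145:255,130:290],(800,550),interpolation=cv2.INTER_CUBIC))
cv2.imwrite('pics/z6.png',cv2.resize(s[150:300,180:330],(600,600),interpolation=cv2.INTER_CUBIC))
st()
E
```

```text
t 5.7 pos [469.9  34.2  91.3] yaw_y -14.29 zax [ 0.02  -0.014 -1.   ] F [-0.3 -0.2  0. ] M [-0.12  0.06 -0.08] w 16.0
t 5.8 pos [470.   33.6  91.5] yaw_y -14.38 zax [ 0.02  -0.014 -1.   ] F [ 0.4 -0.1 -1.2] M [-0.1   0.13 -0.05] w 15.6
```

View pics/z5.png

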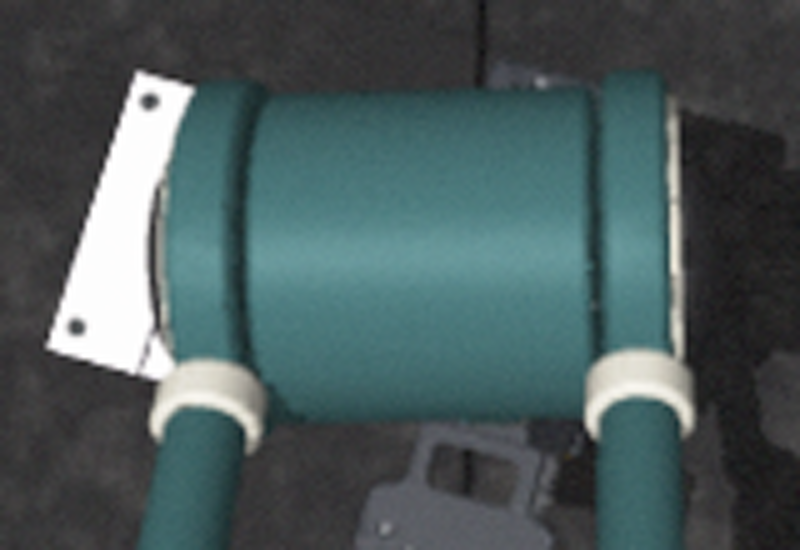

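View pics/z6.png

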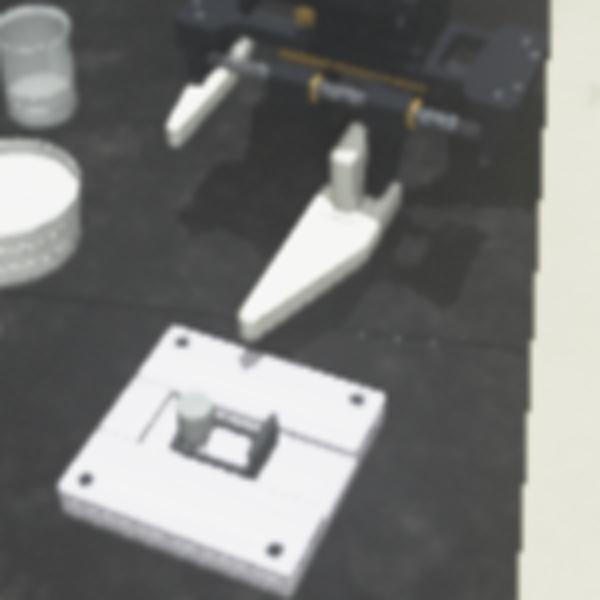

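The side view shows the wedge held level, with its nose at zoom (250,325), short of the block. The straight edge runs from (242,318) up to about (322,198). I'll compare this with the pose I expect.

```bash
python3 - <<'E'
from h import *
d=dict(np.load('pics/s3.npz'))
T=np.array([470,34,91.4])/1000; a=np.radians(-14.35);ex=np.array([np.cos(a),np.sin(a),0]);ey=np.array([-np.sin(a),np.cos(a),0])
g=T+.0015*ey; zt=T[2]-.035+.016
z=lambda p:(round((p[0]-180)*4),round((p[1]-150)*4))
for n,(x,y) in dict(tipS=(20,110),tipO=(14,110),finS=(20,17),sh=(-20,30),tailO=(-20,-25)).items():
    P=g+ex*x/1e3+ey*y/1e3;P[2]=zt;print(n,z(proj(d,P)))
for x in(8,-8):
    P=g+ex*x/1e3+ey*.017;P[2]=zt+.044;print('fintop',z(proj(d,P)))
s=cv2.imread('pics/s3.png');cv2.imwrite('pics/z7.png',cv2.resize(s[175:240,230:290],(540,585),interpolation=cv2.INTER_CUBIC))
E
```

```text
tipS (235, 311)
tipO (246, 315)
finS (307, 204)
sh (364, 236)
tailO (399, 177)
fintop (326, 148)
fintop (353, 155)
```

View pics/z7.png

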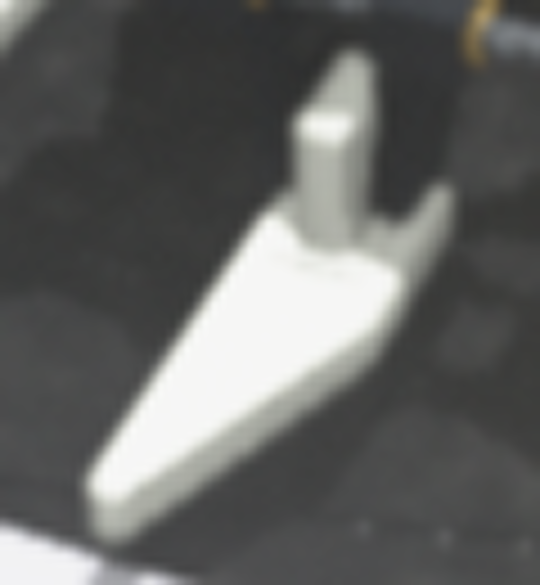

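```bash
python3 - <<'E'
from h import *
d=dict(np.load('pics/s3.npz'))
f=lambda x,y,z:ray(d,230+x/9-.5,175+y/9-.5,z)*1000
zt=.0724
# straight edge: fit by threshold crossing across rows
s=cv2.cvtColor(cv2.imread('pics/s3.png'),cv2.COLOR_BGR2GRAY).astype(float)
pts=[]
for v in range(200,228):
    r=s[v,236:270];i=np.where(r>140)[0]
    if len(i) and i[0]>0:
        k=i[0];u=236+k-1+(140-r[k-1])/(r[k]-r[k-1]);pts.append(ray(d,u,v,zt)[:2]*1000)
p=np.array(pts);vx,vy,x0,y0=cv2.fitLine(p.astype(np.float32),cv2.DIST_HUBER,0,.01,.01).ravel()
yaw=np.degrees(np.arctan2(vy,vx))-90;yaw=(yaw+90)%180-90;print('wedge yaw',yaw,len(p),x0,y0)
a=np.radians(-14.4);ex=np.array([np.cos(a),np.sin(a)]);S=np.array([533.8,174.2])
# same-camera block: spindle in side view
Ss=np.array([533.2,176.1]);ab=np.radians(-14.6);e2=np.array([np.cos(ab),np.sin(ab)])
print('edge x in block(avg S, side S)',[(np.array(q)-Ss)@e2 for q in (p[0],p[-1])],[(np.array(q)-S)@e2 for q in (p[0],p[-1])], 'expected from TCP',(np.array([470,34])-S)@e2+20)
print('rows',p[0],p[-1])
E
```

```text
wedge yaw -14.547173 28 505.15567 90.398735
edge x in block(avg S, side S) [np.float64(-5.516811591064251), np.float64(-5.8350076344093065)] [np.float64(-6.576368874015256), np.float64(-6.894564917360319)] expected from TCP -6.3997210510651925
rows [493.01741078  43.72274985] [516.34277542 134.53253914]
```

Wedge yaw is −14.55° against −14.6° for the block, so that is well aligned. The straight side is at block x of about −6 and should be about −11. I'll shift about 5 mm to block −x and lower to just above the deck.

carry_out([
  [[-0.16,0.04,-0.5],0],
  [[0,0,-0.4],0],
  [[0,0,-0.1],0],
  [[0,0,0],0],
])

```text
clock: 6.13
position: [0.4668, 0.0309, 0.0627]
orientation: [2.467, 1.903, 0.016]
force: [0.5, 0.2, -0.1]
grip_width: 0.0157
```

```bash
cat >> h.py <<'E'
def blk(p):
    a=np.radians(-14.6);ex=np.array([np.cos(a),np.sin(a)]);ey=np.array([-np.sin(a),np.cos(a)])
    q=np.array(p)[:2]*1000-np.array([533.8,174.2]);return (q@ex).round(1),(q@ey).round(1)
def bb():
    s=st();print('TCP in block',blk(s['position']),'F block',blk(s['force'][:2]/1000+np.array([.5338,.1742])));return s
E
python3 -c "from h import *;bb()"
```

```text
t 6.1333 pos [466.8  30.9  62.7] yaw_y -14.69 zax [ 0.024 -0.014 -1.   ] F [ 0.5  0.2 -0.1] M [-0.03  0.08  0.03] w 15.7
TCP in block (np.float64(-28.7), np.float64(-155.6)) F block (np.float64(0.4), np.float64(0.3))
```

carry_out([
  [[0.03,0.42,-0.05],0],
  [[0.1,0.4,-0.05],0],
  [[0,0,0],0],
])

```text
clock: 6.38
position: [0.4718, 0.0533, 0.0612]
orientation: [2.471, 1.896, 0.017]
force: [0.3, -0.1, -1.6]
grip_width: 0.0156
```

```bash
python3 - <<'E'
from h import *
bb();grab('side','s4.png')
s=cv2.imread('pics/s4.png')
cv2.imwrite('pics/z8.png',cv2.resize(s[190:300,190:290],(600,660)[:1]+(660,),interpolation=cv2.INTER_CUBIC)[:600])
E
```

```text
t 6.3833 pos [471.8  53.3  61.2] yaw_y -14.99 zax [ 0.025 -0.015 -1.   ] F [ 0.3 -0.1 -1.6] M [-0.08  0.06  0.01] w 15.6
TCP in block (np.float64(-29.6), np.float64(-132.6)) F block (np.float64(0.3), np.float64(-0.0))
```

View pics/z8.png

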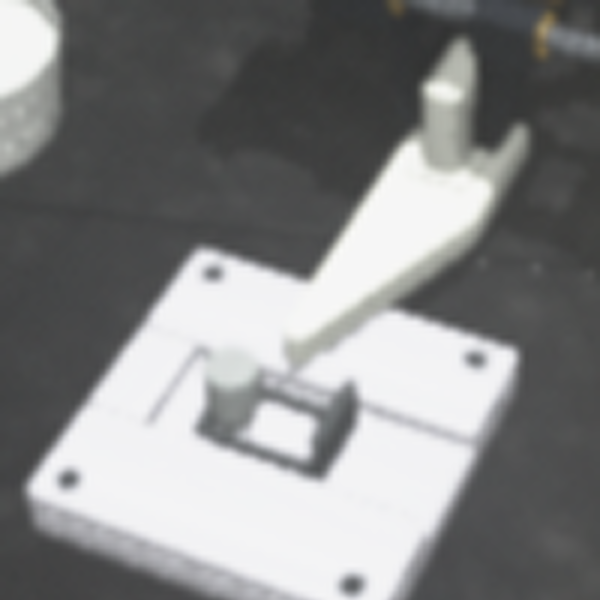

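```bash
cat >> h.py <<'E'
def edge(fn,zt,r0,r1,ua,ub,th=140):
    d=dict(np.load('pics/'+fn+'.npz'));s=cv2.cvtColor(cv2.imread('pics/'+fn+'.png'),cv2.COLOR_BGR2GRAY).astype(float);pts=[]
    for v in range(r0,r1):
        r=s[v,ua:ub];i=np.where(r>th)[0]
        if len(i) and i[0]>0:
            k=i[0];u=ua+k-1+(th-r[k-1])/(r[k]-r[k-1]);pts.append(ray(d,u,v,zt)[:2]*1000)
    p=np.array(pts);vx,vy,x0,y0=cv2.fitLine(p.astype(np.float32),cv2.DIST_HUBER,0,.01,.01).ravel()
    yaw=(np.degrees(np.arctan2(vy,vx))-90+90)%180-90
    print('yaw',yaw,'edge block xy',blk(p[0]/1000),blk(p[-1]/1000))
E
python3 - <<'E'
from h import *
edge('s4',.0422,214,233,225,262)
d=dict(np.load('pics/s4.npz'))
# spindle head extents
s=cv2.imread('pics/s4.png');cv2.imwrite('pics/z9.png',cv2.resize(s[235:275,215:260],(720,640)[:1]+(600,),interpolation=cv2.INTER_CUBIC))
print([ (blk(ray(d,190+x/6-.5,190+y/6-.5,.042))) for x,y in ((232,370),(287,345),(260,370),(205,370))])
E
```

```text
yaw -15.300568 edge block xy (np.float64(-9.1), np.float64(-122.0)) (np.float64(-8.2), np.float64(-62.6))
[(np.float64(-2.0), np.float64(2.5)), (np.float64(-14.3), np.float64(-15.1)), (np.float64(-10.8), np.float64(-1.3)), (np.float64(6.5), np.float64(6.2))]
```

View pics/z9.png

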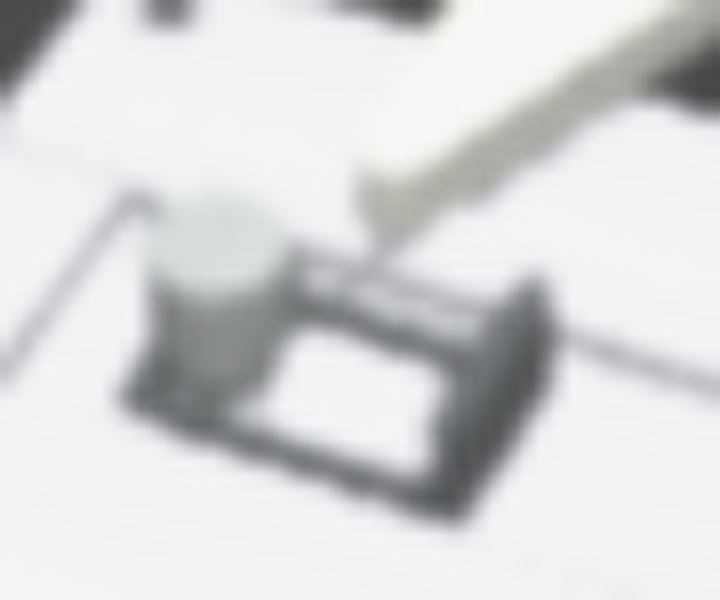

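```bash
python3 - <<'E'
from h import *
d=dict(np.load('pics/s4.npz'));a=np.radians(-14.6);ex=np.array([np.cos(a),np.sin(a)]);ey=np.array([-np.sin(a),np.cos(a)]);S=np.array([533.8,174.2])
for x in(-8,-11):
  for y in(-115,-60,-40,-22):
    P=S+x*ex+y*ey;u,v=proj(d,[*(P/1000),.0422]);print(x,y,'z9',round((u+.5-215)*16),round((v+.5-235)*15),'z8',round((u+.5-190)*6),round((v+.5-190)*6))
s=cv2.imread('pics/s4.png')[225:275,215:265].astype(float)
s=np.clip((s-190)*4,0,255).astype(np.uint8);cv2.imwrite('pics/z10.png',cv2.resize(s,(600,600),interpolation=cv2.INTER_CUBIC))
E
```

```text
-8 -115 z9 635 -280 z8 388 158
-8 -60 z9 470 -41 z8 326 254
-8 -40 z9 405 52 z8 302 291
-8 -22 z9 345 139 z8 280 326
-11 -115 z9 654 -275 z8 395 160
-11 -60 z9 490 -35 z8 334 256
-11 -40 z9 426 58 z8 310 293
-11 -22 z9 366 145 z8 287 328
```

View pics/z10.png

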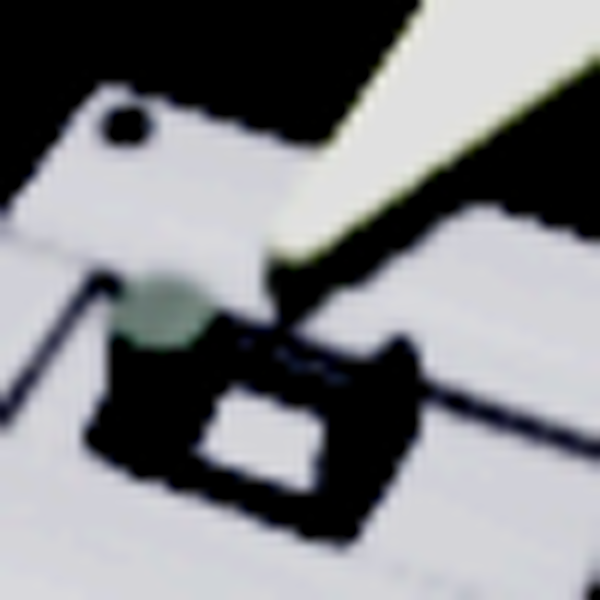

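At the nose, the straight edge clears the spindle head by about 1.4 mm. The head is centred at z10 (162,312) and the nose corner is at (268,248). I'll lower to the deck, then advance while watching the forces.

carry_out([
  [[0,0,-0.1],0.08],
  [[0,0,-0.05],0],
  [[0,0,0],0],
])

```text
clock: 6.68
position: [0.4725, 0.0513, 0.0579]
orientation: [2.462, 1.905, 0.018]
force: [0.4, 0.6, -1.4]
grip_width: 0.0159
```

```bash
python3 -c "from h import *;bb()"
```

```text
t 6.6833 pos [472.5  51.3  57.9] yaw_y -14.53 zax [ 0.027 -0.016 -1.   ] F [ 0.4  0.6 -1.4] M [-0.05  0.09 -0.  ] w 15.9
TCP in block (np.float64(-28.3), np.float64(-134.4)) F block (np.float64(0.2), np.float64(0.7))
```

carry_out([
  [[0.06,0.33,-0.01],0],
  [[0.07,0.33,-0.01],0],
  [[0.08,0.33,0],0],
  [[0,0,0],0],
])

```text
clock: 7.02
position: [0.4787, 0.0823, 0.0573]
orientation: [2.465, 1.901, 0.017]
force: [-0.4, 0.5, -0.8]
grip_width: 0.0158
```

```bash
python3 -c "
from h import *
bb();grab('side','s5.png')
s=cv2.imread('pics/s5.png')[215:275,205:265].astype(float)
s=np.clip((s-190)*4,0,255).astype(np.uint8);cv2.imwrite('pics/z11.png',cv2.resize(s,(600,600),interpolation=cv2.INTER_CUBIC))"
```

```text
t 7.0167 pos [478.7  82.3  57.3] yaw_y -14.71 zax [ 0.026 -0.016 -1.   ] F [-0.4  0.5 -0.8] M [-0.04  0.16  0.03] w 15.8
TCP in block (np.float64(-30.2), np.float64(-102.8)) F block (np.float64(-0.5), np.float64(0.4))
```

View pics/z11.png

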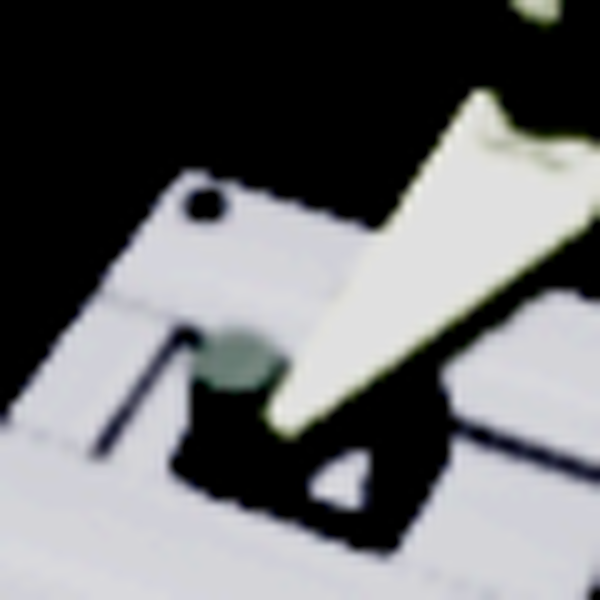

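The nose is now in the gap, against the spindle's side, and the force is about zero. I'll continue.

carry_out([
  [[0.08,0.32,-0.01],0],
  [[0.08,0.32,0],0],
  [[0.08,0.32,0],0],
])

```text
clock: 7.32
position: [0.4863, 0.112, 0.0572]
orientation: [2.464, 1.901, 0.016]
force: [-0.7, -4.3, 0.4]
grip_width: 0.0158
```

```bash
python3 -c "from h import *;bb()"
```

```text
t 7.3167 pos [486.3 112.   57.2] yaw_y -14.69 zax [ 0.026 -0.017 -1.   ] F [-0.7 -4.3  0.4] M [-0.78  0.16 -0.03] w 15.8
TCP in block (np.float64(-30.3), np.float64(-72.2)) F block (np.float64(0.4), np.float64(-4.3))
```

carry_out([
  [[0.08,0.32,0],0],
  [[0.08,0.32,0],0],
])

```text
clock: 7.48
position: [0.4901, 0.1272, 0.0576]
orientation: [2.452, 1.903, -0.003]
force: [-2.0, -23.3, 9.9]
grip_width: 0.0161
```

```bash
python3 -c "from h import *;bb()"
```

```text
t 7.4833 pos [490.1 127.2  57.6] yaw_y -14.35 zax [ 0.022 -0.031 -0.999] F [ -2.  -23.3   9.9] M [-3.55  0.27 -0.28] w 16.1
TCP in block (np.float64(-30.4), np.float64(-56.5)) F block (np.float64(3.9), np.float64(-23.0))
```

The force is higher than the expected 5–12 N, so I'll look before pushing on.

```bash
python3 -c "
from h import *
grab('side','s6.png');bb()
s=cv2.imread('pics/s6.png');cv2.imwrite('pics/z12.png',cv2.resize(s[190:290,190:290],(600,600),interpolation=cv2.INTER_CUBIC))"
```

```text
t 7.5333 pos [491.2 129.8  57.8] yaw_y -14.44 zax [ 0.024 -0.027 -0.999] F [ 0.1  0.6 -0.7] M [-0.27  0.4   0.06] w 16.0
TCP in block (np.float64(-30.0), np.float64(-53.7)) F block (np.float64(-0.1), np.float64(0.6))
```

View pics/z12.png

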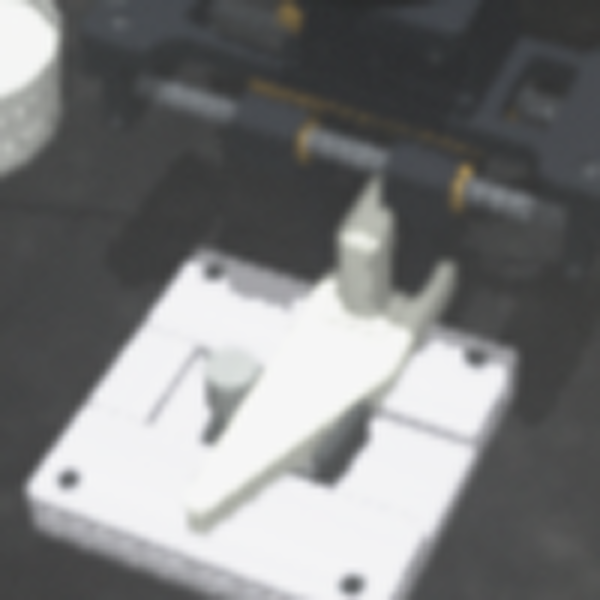

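The wedge is flat and in place, and the force dropped to zero once it stopped, so the peak came from speed. I'll go on more slowly.

carry_out([
  [[0.05,0.19,0],0],
  [[0.05,0.19,0],0],
  [[0,0,0],0],
])

```text
clock: 7.78
position: [0.4945, 0.1433, 0.0576]
orientation: [2.454, 1.904, 0.002]
force: [-0.9, -0.5, -0.6]
grip_width: 0.0157
```

```bash
python3 -c "from h import *;bb()"
```

```text
t 7.7833 pos [494.5 143.3  57.6] yaw_y -14.38 zax [ 0.023 -0.028 -0.999] F [-0.9 -0.5 -0.6] M [-0.07  0.1  -0.04] w 15.7
TCP in block (np.float64(-30.2), np.float64(-39.8)) F block (np.float64(-0.8), np.float64(-0.7))
```

carry_out([
  [[0.05,0.19,0],0],
  [[0.05,0.19,0],0],
  [[0.03,0.12,0],0],
  [[0,0,0],0],
])

```text
clock: 8.12
position: [0.4993, 0.1618, 0.0576]
orientation: [2.454, 1.905, 0.004]
force: [0.2, -0.9, -0.3]
grip_width: 0.0159
```

```bash
python3 -c "
from h import *
bb();grab('side','s7.png');bb()
s=cv2.imread('pics/s7.png');cv2.imwrite('pics/z13.png',cv2.resize(s[200:300,190:290],(600,600),interpolation=cv2.INTER_CUBIC))"
```

```text
t 8.1167 pos [499.3 161.8  57.6] yaw_y -14.34 zax [ 0.024 -0.026 -0.999] F [ 0.2 -0.9 -0.3] M [-0.07  0.06  0.  ] w 15.9
TCP in block (np.float64(-30.3), np.float64(-20.7)) F block (np.float64(0.4), np.float64(-0.8))
t 8.1667 pos [499.2 161.5  57.6] yaw_y -14.34 zax [ 0.024 -0.026 -0.999] F [-0.3  0.9 -0.7] M [-0.09  0.1  -0.  ] w 16.1
TCP in block (np.float64(-30.3), np.float64(-21.0)) F block (np.float64(-0.5), np.float64(0.8))
```

View pics/z13.png

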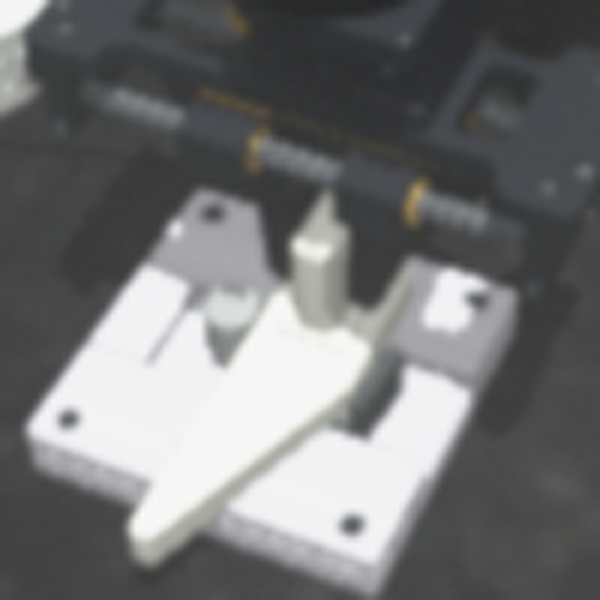

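The clip has moved with the wedge and no arms show around the spindle now. I'll push a little further for margin, settle the wedge onto the deck and release.

carry_out([
  [[0.04,0.15,0],0],
  [[0.02,0.08,-0.03],0],
  [[0,0,-0.03],0],
  [[0,0,0],0],
])

```text
clock: 8.5
position: [0.5013, 0.1686, 0.0574]
orientation: [2.453, 1.905, 0.002]
force: [-1.0, 0.2, 0.8]
grip_width: 0.0158
```

```bash
python3 -c "from h import *;bb()"
```

```text
t 8.5 pos [501.3 168.6  57.4] yaw_y -14.33 zax [ 0.023 -0.028 -0.999] F [-1.   0.2  0.8] M [0.04 0.39 0.1 ] w 15.8
TCP in block (np.float64(-30.1), np.float64(-13.6)) F block (np.float64(-1.0), np.float64(-0.1))
```

carry_out([
  [[0,0,-0.03],0],
  [[0,0,-0.03],0],
])

```text
clock: 8.67
position: [0.5014, 0.1685, 0.057]
orientation: [2.453, 1.904, 0.001]
force: [-4.3, -1.7, 9.3]
grip_width: 0.0154
```

carry_out([
  [[0,0,0],0],
  [[0,0,0],0],
  [[0,0,0],0],
  [[0,0,0],0],
  [[0,0,0],0],
  [[0,0,0],0],
], gripper=0.6)

```text
clock: 9.17
position: [0.5022, 0.1689, 0.0568]
orientation: [2.454, 1.903, 0.005]
force: [-0.1, 0.8, -0.5]
grip_width: 0.0523
```

```bash
python3 -c "from h import *;bb()"
```

```text
t 9.1667 pos [502.2 168.9  56.8] yaw_y -14.39 zax [ 0.025 -0.027 -0.999] F [-0.1  0.8 -0.5] M [-0.09  0.09  0.02] w 52.3
TCP in block (np.float64(-29.2), np.float64(-13.1)) F block (np.float64(-0.3), np.float64(0.8))
```

Released. Next I'll go straight up, then move back toward −y to clear the view.

carry_out([
  [[0,0,0.5],0],
  [[0,0,0.8],0],
  [[0,0,1],0],
  [[0,0,1],0],
  [[0,0,1],0],
  [[0,-0.8,0.3],0],
  [[0,-1,0],0],
  [[0,-1,0],0],
])

```text
clock: 9.83
position: [0.4991, 0.0861, 0.1988]
orientation: [2.448, 1.914, -0.0]
force: [-0.2, 0.5, 0.8]
grip_width: 0.0528
```

carry_out([
  [[0,-1,0],0],
  [[0,-1,0],0],
  [[0,-1,0],0],
  [[0,-1,0],0],
  [[0,-1,0],0],
  [[0,-0.5,0],0],
  [[0,0,0],0],
  [[0,0,0],0],
])

```text
clock: 10.5
position: [0.4986, -0.0907, 0.2009]
orientation: [2.448, 1.906, 0.005]
force: [-0.3, 0.3, -0.0]
grip_width: 0.0531
```

```bash
python3 -c "
from h import *
bb();grab('side','s8.png');grab('top','t8.png')
s=cv2.imread('pics/s8.png');t=cv2.imread('pics/t8.png')
a=cv2.resize(s[210:300,190:290],(400,360),interpolation=cv2.INTER_CUBIC);b=cv2.resize(t[150:240,130:230],(400,360),interpolation=cv2.INTER_CUBIC)
cv2.imwrite('pics/z14.png',np.hstack([a,b]))"
```

```text
t 10.5 pos [498.6 -90.7 200.9] yaw_y -14.17 zax [ 0.027 -0.029 -0.999] F [-0.3  0.3 -0. ] M [-0.09  0.05 -0.  ] w 53.1
TCP in block (np.float64(32.7), np.float64(-265.2)) F block (np.float64(-0.4), np.float64(0.2))
```

View pics/z14.png

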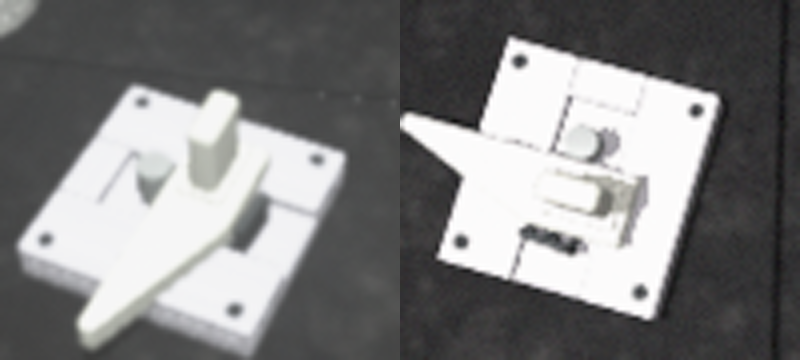

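View pics/t8.png

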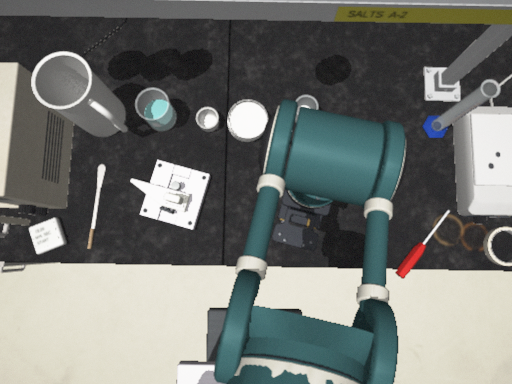

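```bash
python3 -c "
from h import *
d=dict(np.load('pics/t8.npz'))
for x,y in((522,229),(583,243),(525,240),(580,252),(552,241)):print(x,y,blk(ray(d,130+(x-400)/4-.5,150+y/4-.5,.038)))
d0=dict(np.load('pics/top1.npz'))
for x,y in ((208,302),(298,325),(208,312),(292,333)): print('before',blk(ray(d0,130+x/6-.5,150+y/6-.5,.038)))
t=cv2.imread('pics/t8.png');cv2.imwrite('pics/z15.png',cv2.resize(t[170:225,145:205],(660,600),interpolation=cv2.INTER_NEAREST))"
```

```text
522 229 (np.float64(-53.5), np.float64(16.1))
583 243 (np.float64(-51.8), np.float64(-18.1))
525 240 (np.float64(-58.8), np.float64(12.7))
580 252 (np.float64(-57.0), np.float64(-18.0))
552 241 (np.float64(-55.3), np.float64(-1.6))
before (np.float64(-36.5), np.float64(12.0))
before (np.float64(-35.7), np.float64(-22.1))
before (np.float64(-40.0), np.float64(10.9))
before (np.float64(-39.1), np.float64(-20.8))
```

View pics/z15.png

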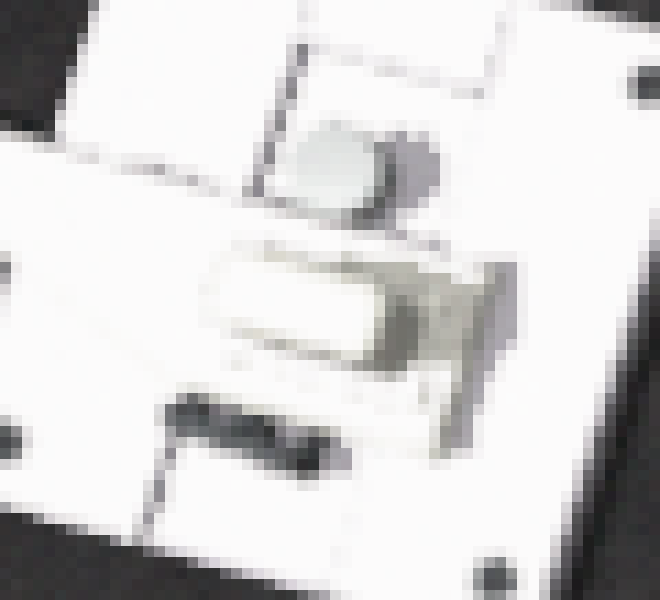

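The clip back moved from block x of about −36 to about −54, a travel of about 17.5 mm where 15 mm is needed. The spindle is clear and the wedge lies flat against it. I'm handing in.

```bash
python3 -c "
from bench import finish_job;print(finish_job())"
```

```text
the job is handed in; nothing more can be done
None
```

The wide wedge is lying flat on the block, and the clip has been pushed off the spindle along its channel. I handed the job in at about 10.6 s.

- **Insertion:** I gripped the wide wedge by its fin and turned it to the block's yaw, about −14.6°. I then slid it nose first between the spindle and the clip back, straight side to the spindle, until it was well past full width. I pressed it lightly onto the deck, released it and drew the arm away.
- **Clip:** In the last top view the clip back sits about 17.5 mm further to block −x than at the start, where 15 mm is needed to let go. No clip arm shows around the spindle in either view.
- **Release:** The push force was near zero by the end, and the wedge lies flat against the spindle with the robot clear of it.
- **Force peak:** The highest reading I saw was about 25 N, midway through the slide. That is above the expected 5 to 12 N, but it vanished as soon as the wedge stopped, so I continued more slowly.
- **Calibration:** The two cameras disagreed by about 2 to 4 mm on the spindle's position. I worked from the average and from the gap seen directly in the side view.
- **Thin wedge:** I never touched it, but I did not measure its position again at the end.

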